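# Lock the lid of the compressor's air filter

### The arm

A 7-joint arm with a two-finger parallel gripper is mounted at the origin on the work surface. World frame = base frame: x ahead of the robot, y to its left, z up, the work surface at z = 0. Lengths are in m, angles in rad, forces in N, time in s.
With the tool pointing down it reaches from about 0.425 to 0.875 m from the base axis. Payload 8.4 kg.
Tool frame: the origin (TCP) lies at the very end of the fingers, on their centre line; the grasp point (between the pads) lies 19 mm behind it (ctrl.grip_depth is the distance from the TCP to the grasp point, in m); z points along the fingers, y is the direction in which the jaws open and shut (so a half turn about z gives the same grasp; the last joint's range is limited). The gripper opens to 85 mm and grips with 20 to 120 N. Pads are 22 mm wide; open, the fingers measure 114 mm over their backs; the gripper's body (76 mm by 85 mm) begins 54 mm behind the grasp point. The pads swing forward as they close: fully open they stand 13 mm farther back than shut.
Start: joints at [-1.427, 0.333, 0.04, 1.465, -0.013, 1.343, -0.059], TCP at [0.156, 0.631, 0.197] pointing down, gripper open.
Joint ranges: [-2.58, 2.58], [-0.38, 2.09], [-1.3, 1.39], [0.25, 2.4], [-1.5, 4.64], [0.08, 2.09], [-2.65, 2.65]. Speed limits (rad/s): [2.22, 2.22, 2.79, 2.79, 3.14, 3.14, 3.14].

### API

Orientations are given as [roll, pitch, yaw] about the fixed x, y, z axes, in that order (R = Rz(yaw) Ry(pitch) Rx(roll)).
In Python, from cell import telemetry, optics, ticket, ctrl gives the robot as it stands. The module is installed in compiled form; this text tells all that it offers.
- The arm moves only by the tool arm_command, never from a script. Its argument "increments" is a list of rows, each a list of 7 numbers: the closure, from -1 (fully open) to 1 (shut), then the shift along the tool's x, y, z in units of 0.2 m (1.0 is 0.2 m), then the turn, a rotation vector about the tool's x, y, z in units of 360 degrees (1.0 is 360 degrees). A call has 1 to 8 rows; each row shifts and turns the commanded pose from where the row before left it, along the tool's axes as they then stand; what a row does not reach is not made up. A row lasts 1/12 s, in which the tool goes at most 41.7 mm and 7.16 degrees, less where a joint would pass 70% of its speed; a pose out of reach is approached as far as the arm can. A call with a number of a shift or a turn outside -1 to 1 is refused whole. A call with a gripper value outside its range is refused whole. The fingers move at their own pace and stop on an object; "newtons" is the grip in N (left out, the last holds). Time passes only in rows, so rows that do not move let the fingers close. It gives the time, the measured TCP pose, the force and the opening at its end, in the units of the state.
- telemetry.observe(): the state, without advancing time (a new reading comes with each control period).
- optics.camera(name): name is "scene" or "top"; returns a dict with "image" (480x640x3 uint8, blue, green, red), "fov_y" (degrees; the focal length in pixels is half the picture's height over the tangent of half this angle, whatever the lens; pixels are square), "cx", "cy" (the principal point, pixels), "cam_to_world" (4x4, takes a point from camera to world coordinates). Camera axes: x right, y down, z forward; pixel columns grow to the right and rows downward; lengths in m; the calibration is good to about 2 mm. A picture is of the moment at which its call begins. There is no depth.
- ticket.sign_off(): hands the job in, once; it reports no verdict.
The state is a dict: "t": time; "joints": joint angles; "joint_vel": joint speeds; "effort": joint torques, N m; "tcp_pos": TCP position; "eef_rot": TCP orientation; "force": force on the tool from outside, world axes, zero at the start; "moment": the same for the moment, N m; "finger_gap": finger opening in m.
Only numpy, scipy, OpenCV 4.12 (cv2) and the standard library are available. Lean on these libraries where they do the work, as an engineer would, in place of code of your own. Each camera call takes 0.05 s, during which the arm holds its last target. There are 200 camera calls.

### The job

The larger of the two filter canisters on the bench has its lid sitting loose on its spring. Push the lid straight down against the spring first, then turn it a quarter turn clockwise (seen from above) until its grip bar lies in line with that canister's outlet pipe, and let it go so that it is locked. The smaller canister's lid is already locked: do not turn it.

Things in the scene. Friction and masses are not known exactly. Their poses are not given: they have to be found in the camera images.
- lid_grip (a point): Grip of the larger canister's loose lid, on the lid's axis: a bar 72 mm long, 16 thick, 37 tall, on a disc 100 mm across, 8 thick. The point is 21 mm below the bar's top, 32 mm above the disc's underside. x along the bar, y across it, z up. Lid 0.22 kg. At first the bar lies across the outlet pipe (within 5 degrees), lugs in the rim's gaps, disc 17 mm above the rim, resting on the spring.
- canister: Larger canister, fixed to the bench: aluminium pot 106 mm across, foot 130 mm across, rim 160 mm above the bench. Origin at the centre of the foot's underside, z up; x along its outlet pipe, which ends 120 mm from the axis. The lid shares its axis and turns about 90 degrees clockwise between stops (12 degrees slack); locked, its bar lies along this x, either way round.
- spring_plate (a joint): Spring plate under the lid: 0 m up (start), negative when pushed; 7 N to start it, 15 N at -0.017, where the disc meets the rim (less the lid's weight). The lid can turn only while pushed 12 to 17 mm down. Released after the quarter turn, it rises into its notches and stays at about -0.006, unable to turn back.
- small_lid (a joint): Turn of the lid on the smaller canister, a pot 72 mm across, fixed to the bench on the other side of the robot's centre line, its bar 132 mm high at the top: 0 rad locked (as it must stay), growing anticlockwise to 1.57.
There are look-alikes about, which are no part of the job. What is shaped like the part that bears lid_grip but blue, orange or red is not meant.

How it is judged:
On the way:
1. the lid is pushed down against its spring by at least 9 mm, its bar still across the outlet pipe (within 26 degrees) (value of joint spring_plate below -0.009 m and angle between the x axis of lid_grip and the y axis of canister, either way round below 0.45 rad), for 0.05 s.
At the end, for the whole second after the job is handed in: The larger canister's lid is locked: its bar within 17 degrees of the line of the outlet pipe, held by its notches 6 mm below its starting height (2.5 to 10 mm below), centred and level. The smaller canister's lid is still locked (turned less than 0.25 rad) (angle between the x axis of lid_grip and the x axis of canister, either way round below 0.3 rad and z of lid_grip in the frame of canister between 0.199 and 0.2065 m and horizontal distance between lid_grip and canister below 0.01 m and angle between lid_grip's own z axis and vertical below 0.15 rad and value of joint small_lid below 0.25 rad); the robot touches nothing.
It fails at once if the smaller canister's lid is turned (value of joint small_lid above 0.25 rad).
It also fails if it takes over 32 s, if anything falls off the work surface, if the arm or the gripper's body presses on something with over 40 N, if the wrist force passes 120 N, or if a joint passes its speed limit or range.

## Working session

There is one attempt and no reset: what is moved stays moved. The work goes in short steps, Python scripts to look and compute and a tool call to move; the robot and the scene stay as the last step left them, time stands still between calls to the robot, and variables do not carry over. Pictures are saved under pics/ and viewed, about 8 in all and at most 12, crops included, and the job is handed in when it is done.

Besides the shell and the picture viewer there is one more tool, called as name(argument=value, ...) on one line, values as JSON. arm_command: Moves the arm, as the interface text tells. Its arguments: {"type":"object","properties":{"increments":{"type":"array","items":{"type":"array","items":{"type":"number"}}},"newtons":{"type":"number"}},"required":["increments"]}

```bash
mkdir -p pics; cat > h.py <<'E'
import numpy as np, cv2
from cell import telemetry, optics, ticket, ctrl
def grab(n,f):
    c=optics.camera(n); cv2.imwrite(f'pics/{f}.png',c['image']); np.savez(f'pics/{f}.npz',**{k:v for k,v in c.items()}); return c
def P(f):
    c=np.load(f'pics/{f}.npz'); fl=240/np.tan(np.radians(float(c['fov_y']))/2); return fl,float(c['cx']),float(c['cy']),c['cam_to_world']
def ray(f,u,v,z):
    fl,cx,cy,T=P(f); d=T[:3,:3]@np.array([(u-cx)/fl,(v-cy)/fl,1]); o=T[:3,3]; return o+d*(z-o[2])/d[2]
def proj(f,p):
    fl,cx,cy,T=P(f); q=T[:3,:3].T@(np.array(p)-T[:3,3]); return q[0]/q[2]*fl+cx,q[1]/q[2]*fl+cy
E
python3 - <<'E'
from h import *
for n in('top','scene'):
    c=grab(n,n+'0'); print(c['fov_y'],c['cx'],c['cy'],np.round(c['cam_to_world'],3))
s=telemetry.observe(); print(s)
E
```

```text
56.67104155494913 319.33808651051095 245.3758566881414 [[ 0.021 -0.991  0.129  0.375]
 [-0.999 -0.024 -0.022 -0.027]
 [ 0.025 -0.128 -0.991  1.047]
 [ 0.     0.     0.     1.   ]]
52.554521224437224 323.49533770677596 236.6771788221803 [[-0.866  0.277 -0.417  0.905]
 [ 0.5    0.514 -0.697  0.642]
 [ 0.022 -0.812 -0.583  0.716]
 [ 0.     0.     0.     1.   ]]
{'t': 0.1, 'joints': array([-1.42720069,  0.33384244,  0.03986974,  1.46621988, -0.0134122 ,
        1.34332021, -0.05848137]), 'joint_vel': array([-0.00068088, -0.00112279, -0.00033825, -0.00277638,  0.00131356,
       -0.00051166,  0.00131542]), 'effort': array([ 5.46407362e-03, -6.60014391e+01,  1.37096275e+00, -4.06465280e+01,
        1.70655234e-02,  8.90497409e-03,  1.00901525e-05]), 'tcp_pos': array([0.15617603, 0.6304537 , 0.19629065]), 'eef_rot': array([-3.14007126e+00,  8.82875142e-05,  2.89880023e+00]), 'force': array([-0.91798727, -0.71351546, -0.1256847 ]), 'moment': array([-0.00604647,  0.02241575, -0.02778516]), 'finger_gap': 0.08548619516622373}
```

View pics/top0.png

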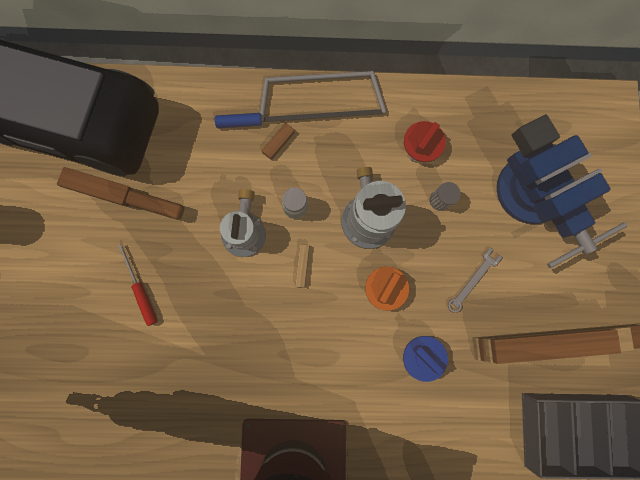

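View pics/scene0.png

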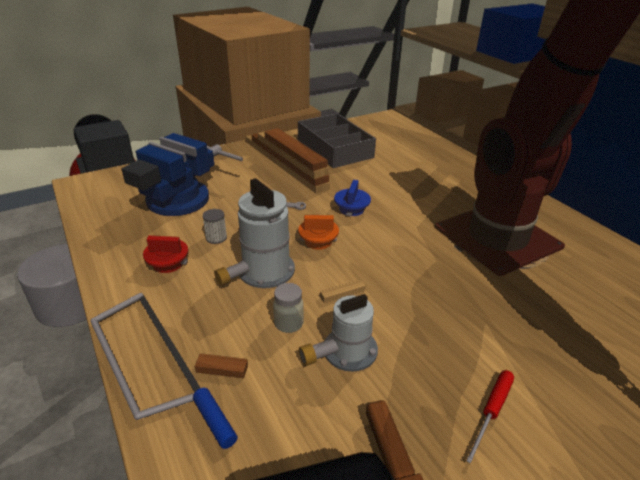

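The top view shows the larger canister (pot ~(375,215), grey lid with black bar at (382,204)) and the smaller one at (240,232). The red (425,140), orange (387,289) and blue (426,358) lids are look-alikes. The target is the grey lid with the dark bar on the larger pot. I'll confirm it in an enlarged crop.

```bash
python3 - <<'E'
import cv2,numpy as np
a=cv2.imread('pics/top0.png')[155:255,325:425]; b=cv2.imread('pics/scene0.png')[170:290,205:305]
a=cv2.resize(a,(400,400),interpolation=2)
b=cv2.resize(b,(400,480),interpolation=2)
a=cv2.copyMakeBorder(a,0,80,0,0,0)
cv2.imwrite('pics/crop1.png',np.hstack([a,b]))
E
```

```text
(no output)
```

View pics/crop1.png

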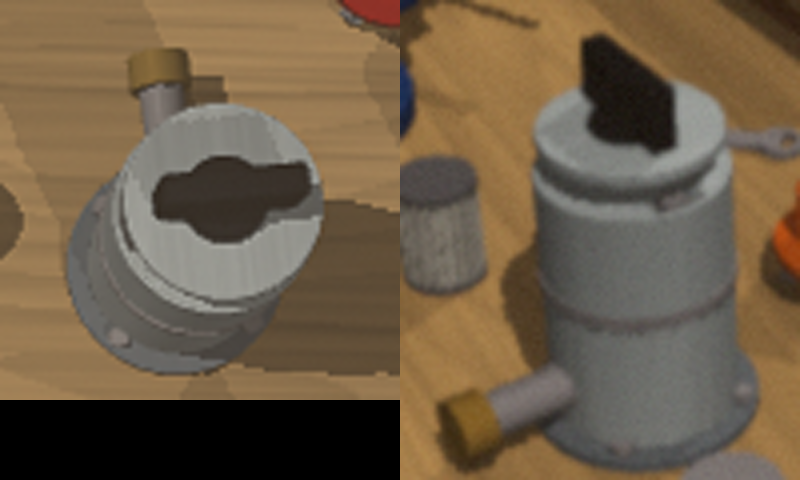

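The crop confirms it: grey disc, centre about (380,206), black bar running left to right across the pipe, which points up-image. I'll fit the bar and boss model to the dark mask in both views.

```bash
cat > fit.py <<'E'
from h import *
from scipy.optimize import differential_evolution
def mask(f,roi):
    im=cv2.imread(f'pics/{f}.png'); m=(im.max(2)<75)&(np.ptp(im.astype(int),axis=2)<25); k=np.zeros_like(m); x0,y0,x1,y1=roi; k[y0:y1,x0:x1]=1; return (m&k)
def hull(f,pts):
    q=np.array([proj(f,p) for p in pts]); h=cv2.convexHull((q*64).astype(np.int32)); m=np.zeros((480*1,640),np.uint8); cv2.fillConvexPoly(m,h,1,shift=6); return m
def model(f,x,y,a,r,h,zt):
    c,s=np.cos(a),np.sin(a); R=np.array([[c,-s],[s,c]]); zb=zt-.037
    pts=[[*(R@[i*.036,j*.008]+[x,y]),z] for i in(-1,1) for j in(-1,1) for z in(zb,zt)]
    t=np.linspace(0,6.28,24); cy=[[x+r*np.cos(k),y+r*np.sin(k),z] for k in t for z in(zb,zb+h)]
    return hull(f,pts)|hull(f,cy)
E
python3 - <<'E'
from fit import *
print('disc',ray('top0',380.3,205.7,.185),'foot',ray('top0',368.5,222,0.))
ca=ray('top0',325+158/4,155+70/4,.045); print('pipe end guess',ca)
M={'top0':mask('top0',(355,185,410,225)),'scene0':mask('scene0',(240,172,280,215))}
print({k:v.sum() for k,v in M.items()})
d=ray('top0',380.3,205.7,.185)
def cost(p,zt=.230):
    return sum(1-(m&(q:=model(f,*p,zt).astype(bool))).sum()/(m|q).sum() for f,m in M.items())
r=differential_evolution(cost,[(d[0]-.012,d[0]+.012),(d[1]-.012,d[1]+.012),(1.1,2.0),(.01,.028),(.001,.035)],maxiter=60,popsize=12,seed=1)
print(r.x,r.fun,[cost([*r.x[:3],r.x[3],h]) for h in (.002,.006,.01,.015,.02,.03)])
for f,m in M.items():
    im=cv2.imread(f'pics/{f}.png'); 
    print(f,'iou',(m&model(f,*r.x,.23).astype(bool)).sum()/(m|model(f,*r.x,.23).astype(bool)).sum())
E
```

```text
disc [ 0.56949355 -0.16477413  0.185     ] foot [ 0.57058437 -0.16620708  0.        ]
pipe end guess [ 0.67883593 -0.15013162  0.045     ]
{'top0': np.int64(569), 'scene0': np.int64(503)}
[ 5.70645010e-01 -1.64367961e-01  1.65929350e+00  2.09029926e-02
  1.04957425e-03] 0.550085903244423 [np.float64(0.5472246729153815), np.float64(0.5604184875484299), np.float64(0.5656959229628861), np.float64(0.5831288842680935), np.float64(0.5882878902634014), np.float64(0.6355453402483106)]
top0 iou 0.874806800618238
scene0 iou 0.575107296137339
```

arm_command(increments=[[-1,0,0,-0.15,0,0,0],[-1,-0.1,-0.07,-0.12,0,0,0],[-1,-0.13,-0.09,-0.12,0,0,0],[-1,-0.13,-0.09,-0.12,0,0,0],[-1,-0.13,-0.09,-0.12,0,0,0],[-1,-0.13,-0.09,-0.12,0,0,0],[-1,-0.13,-0.09,0,0,0,0],[-1,-0.13,-0.09,0,0,0,0]])

```text
t: 0.77
tcp_pos: [0.299, 0.4693, 0.3486]
eef_rot: [3.139, 0.0, 2.899]
force: [0.3, 0.1, -0.6]
finger_gap: 0.0859
```

arm_command(increments=[[-1,-0.13,-0.09,0,0,0,0],[-1,-0.13,-0.09,0,0,0,0],[-1,-0.13,-0.09,0,0,0,0],[-1,-0.13,-0.09,0,0,0,0],[-1,-0.09,-0.14,0,0,0,0],[-1,-0.09,-0.14,0,0,0,0],[-1,-0.09,-0.14,0,0,0,0],[-1,-0.09,-0.14,0,0,0,0]])

```text
t: 1.43
tcp_pos: [0.4245, 0.2475, 0.3468]
eef_rot: [-3.141, -0.0, 2.899]
force: [0.1, 0.2, 0.7]
finger_gap: 0.0855
```

arm_command(increments=[[-1,-0.09,-0.14,0,0,0,0],[-1,-0.09,-0.14,0,0,0,0],[-1,-0.09,-0.14,0,0,0,0],[-1,-0.09,-0.14,0,0,0,0],[-1,-0.09,-0.14,0,0,0,0],[-1,-0.09,-0.14,0,0,0,0],[-1,-0.09,-0.14,0,0,0,0],[-1,-0.09,-0.14,0,0,0,0]])

```text
t: 2.1
tcp_pos: [0.5103, -0.0045, 0.347]
eef_rot: [3.141, -0.0, 2.899]
force: [0.6, -0.1, -0.4]
finger_gap: 0.0854
```

arm_command(increments=[[-1,0,0,0,0,0,0.0195],[-1,0,0,0,0,0,0.0195],[-1,0,0,0,0,0,0.0195],[-1,0,0,0,0,0,0.0195],[-1,0,0,0,0,0,0.0195],[-1,0,0,0,0,0,0.0195],[-1,0,0,0,0,0,0.0195],[-1,0,0,0,0,0,0.0195]])

```text
t: 2.77
tcp_pos: [0.5101, -0.0029, 0.3468]
eef_rot: [-3.141, -0.0, 1.912]
force: [0.3, 0.3, -0.7]
finger_gap: 0.0853
```

arm_command(increments=[[-1,0,0,0,0,0,0.0195],[-1,0,0,0,0,0,0.0195],[-1,0,0,0,0,0,0]])

```text
t: 3.02
tcp_pos: [0.5101, -0.0028, 0.3468]
eef_rot: [-3.141, 0.0, 1.668]
force: [-0.4, -0.4, -0.6]
finger_gap: 0.0849
```

```bash
python3 - <<'E'
from h import *
s=telemetry.observe(); print({k:np.round(v,4) for k,v in s.items()})
y=s['eef_rot'][2]; d=np.array([.5703,-.1646])-s['tcp_pos'][:2]
print('units',np.round([(np.cos(y)*d[0]+np.sin(y)*d[1])/.2,(np.sin(y)*d[0]-np.cos(y)*d[1])/.2],4))
E
```

```text
{'t': np.float64(3.0167), 'joints': array([-0.7297, -0.0205,  0.6447,  1.5666,  0.0124,  1.5919,  0.0119]), 'joint_vel': array([-1.800e-03, -2.100e-03,  7.000e-04, -8.000e-04,  1.900e-03,
       -1.000e-04,  2.415e-01]), 'effort': array([ 3.70000e-02, -3.02145e+01, -5.87400e-01, -4.16929e+01,
        1.51000e-02,  4.40000e-03, -2.92980e+00]), 'tcp_pos': array([ 0.5101, -0.0028,  0.3468]), 'eef_rot': array([-3.1410e+00,  1.0000e-04,  1.6675e+00]), 'force': array([-0.408 , -0.4404, -0.555 ]), 'moment': array([-0.0107, -0.0183, -0.0484]), 'finger_gap': np.float64(0.0849)}
units [-0.8341  0.2215]
```

arm_command(increments=[[-1,-0.14,0.037,0,0,0,0],[-1,-0.14,0.037,0,0,0,0],[-1,-0.14,0.037,0,0,0,0],[-1,-0.14,0.037,0,0,0,0],[-1,-0.14,0.037,0,0,0,0],[-1,-0.134,0.037,0,0,0,0],[-1,0,0,0,0,0,0]])

```text
t: 3.6
tcp_pos: [0.5714, -0.1697, 0.3464]
eef_rot: [-3.14, 0.003, 1.672]
force: [0.2, -0.5, -0.6]
finger_gap: 0.0855
```

arm_command(increments=[[-1,0,0,0.1,0,0,0],[-1,0,0,0.1,0,0,0],[-1,0,0,0.1,0,0,0],[-1,0,0,0.1,0,0,0],[-1,0,0,0.05,0,0,0],[-1,0,0,0,0,0,0]])

```text
t: 4.1
tcp_pos: [0.5704, -0.1634, 0.2549]
eef_rot: [-3.138, -0.001, 1.677]
force: [0.6, 0.8, -0.8]
finger_gap: 0.0855
```

```bash
python3 - <<'E'
from h import *
grab('scene','scene1');grab('top','top1')
a=cv2.imread('pics/scene1.png')[140:290,180:330];b=cv2.imread('pics/top1.png')[130:280,300:450]
cv2.imwrite('pics/crop2.png',np.hstack([cv2.resize(i,(400,400),interpolation=2) for i in(a,b)]))
s=telemetry.observe(); print({k:np.round(v,4) for k,v in s.items()})
y=s['eef_rot'][2]; d=np.array([.5703,-.1646])-s['tcp_pos'][:2]
print('units',np.round([(np.cos(y)*d[0]+np.sin(y)*d[1])/.2,(np.sin(y)*d[0]-np.cos(y)*d[1])/.2],4))
E
```

```text
{'t': np.float64(4.2), 'joints': array([-0.4677,  0.2403,  0.8174,  1.5446, -0.1761,  1.4329,  0.464 ]), 'joint_vel': array([ 0.0012, -0.0088,  0.0055, -0.0243,  0.0017,  0.0027, -0.0083]), 'effort': array([-1.58200e-01, -4.33057e+01,  7.25420e+00, -3.91633e+01,
       -1.53000e-02, -7.72000e-02,  6.17000e-02]), 'tcp_pos': array([ 0.5717, -0.1641,  0.2577]), 'eef_rot': array([3.1414e+00, 1.0000e-04, 1.6753e+00]), 'force': array([ 0.4664,  0.2312, -0.482 ]), 'moment': array([ 0.0095, -0.022 , -0.0144]), 'finger_gap': np.float64(0.0853)}
units [-0.0019 -0.0073]
```

View pics/crop2.png

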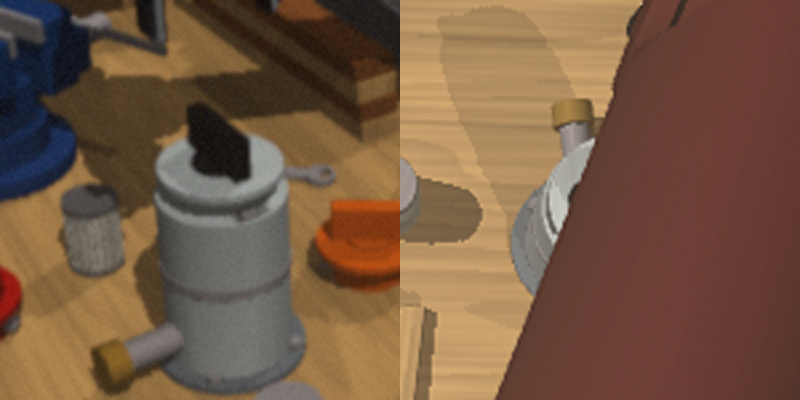

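```bash
python3 - <<'E'
from h import *
print(proj('scene1',[.5717,-.1641,.2577]),proj('scene1',[.5703,-.1646,.23]),proj('top1',[.5703,-.1646,.23]))
E
```

```text
(np.float64(261.1490140740139), np.float64(169.1066540358965)) (np.float64(262.40670751424096), np.float64(181.05055785508296)) (np.float64(384.0456598275575), np.float64(200.10018963434845))
```

View pics/scene1.png

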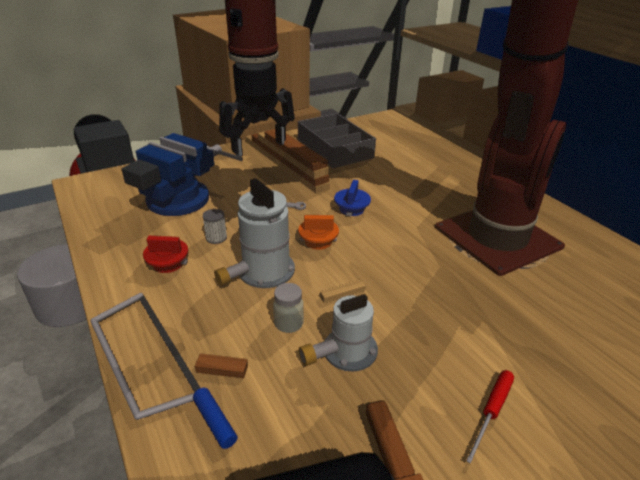

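The full scene shows the fingertips at about (236,152) and (289,137), which is higher than I predicted. I'll overlay the model and the expected tips to see which is off.

```bash
python3 - <<'E'
from h import *
t=np.linspace(0,6.28,60)
def circ(x,y,r,z): return [[x+r*np.cos(k),y+r*np.sin(k),z] for k in t]
X,Y=.5703,-.1646
def draw(src,f,tips=False):
    im=cv2.resize(cv2.imread(f'pics/{src}.png'),None,fx=4,fy=4,interpolation=2)
    def pl(pts,c):
        q=(np.array([proj(f,p) for p in pts])*4+2).astype(np.int32); cv2.polylines(im,[q],False,c,1)
    pl(circ(X,Y,.065,0.),(0,0,255)); pl(circ(X,Y,.05,.185),(0,255,0)); pl(circ(X,Y,.053,.16),(255,255,0))
    pl([[X,Y,0],[X+.12*np.cos(.13),Y+.12*np.sin(.13),0.0]],(255,0,255))
    a=1.659; c,s=np.cos(a),np.sin(a); pl([[X+c*i*.036-s*j*.008,Y+s*i*.036+c*j*.008,.23] for i,j in((1,1),(1,-1),(-1,-1),(-1,1),(1,1))],(0,255,255))
    if tips:
        p=np.array([.571,-.164,.2665]); 
        for g in(-1,1):
            q=p+g*.0425*np.array([.995,.104,0]); pl([q,q+[0,0,.06]],(0,0,255)); print(proj(f,q))
    return im
a=draw('top0','top0')[4*155:4*255,4*330:4*430]; b=draw('scene1','scene1',1)[4*110:4*290,4*205:4*305]
a=cv2.resize(a,(400,400)); b=cv2.resize(b,(333,600)); a=cv2.copyMakeBorder(a,0,200,0,0,0)
cv2.imwrite('pics/ov.png',np.hstack([a,b]))
print('base',proj('top0',[0,0,0]),proj('scene0',[0,0,0]))
E
```

```text
(np.float64(279.55448357219234), np.float64(159.69629301639065))
(np.float64(242.1592649068452), np.float64(170.7145153375482))
base (np.float64(292.28516867438907), np.float64(473.02404449783785)) (np.float64(498.33360284343513), np.float64(237.00114832751296))
```

View pics/ov.png

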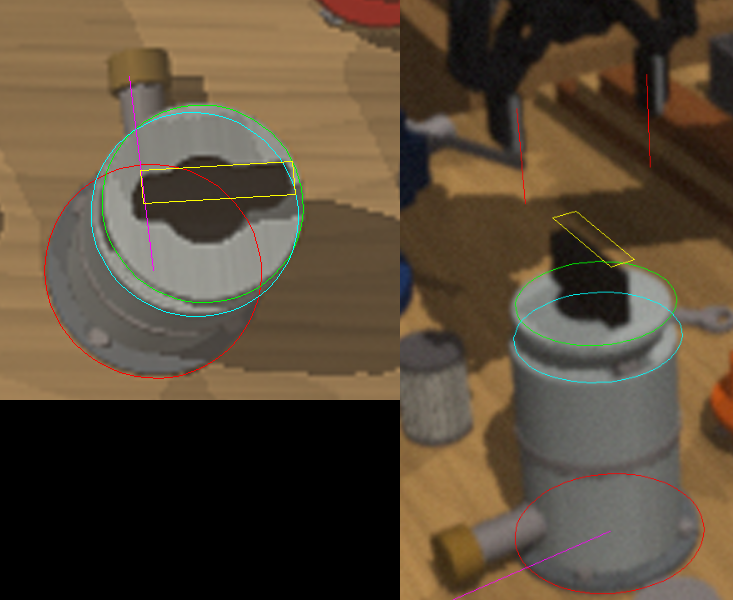

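```bash
python3 - <<'E'
from h import *
for z in(.177,.185,.193):
    print(z,'bottom',ray('scene0',273,208,z).round(4),'top',ray('scene0',273.5,192.5,z+.037).round(4),'far top',ray('scene0',252,179,z+.037).round(4))
# top view bar ends: left end, right end top face
for z in(.214,.222,.23): print(z,ray('top0',325+153/4,155+203/4,z).round(4),ray('top0',325+310/4,155+180/4,z).round(4))
# fingertip triangulation is top-occluded: scene ray at candidate z
for z in(.26,.28,.30): print(z,ray('scene1',236,152,z).round(4),ray('scene1',289,137,z).round(4))
for f in('top0','scene0'):
    im=cv2.imread(f'pics/{f}.png'); 
    for p in ([.5703,-.1646,.23],[.5703,-.1646,.215]):
        u,v=map(int,proj(f,p)); print(f,u,v,im[v,u])
E
```

```text
0.177 bottom [ 0.561  -0.1389  0.177 ] top [ 0.5589 -0.1378  0.214 ] far top [ 0.575  -0.2094  0.214 ]
0.185 bottom [ 0.5661 -0.1274  0.185 ] top [ 0.5644 -0.1253  0.222 ] far top [ 0.5802 -0.1958  0.222 ]
0.193 bottom [ 0.5712 -0.1158  0.193 ] top [ 0.5699 -0.1129  0.23  ] far top [ 0.5855 -0.1822  0.23  ]
0.214 [ 0.562  -0.1274  0.214 ] [ 0.5753 -0.2029  0.214 ]
0.222 [ 0.5602 -0.1264  0.222 ] [ 0.5733 -0.2012  0.222 ]
0.23 [ 0.5584 -0.1254  0.23  ] [ 0.5714 -0.1995  0.23  ]
0.26 [ 0.5888 -0.2544  0.26  ] [ 0.4558 -0.271   0.26  ]
0.28 [ 0.6027 -0.2151  0.28  ] [ 0.4756 -0.231   0.28  ]
0.3 [ 0.6166 -0.1758  0.3   ] [ 0.4953 -0.191   0.3   ]
top0 384 200 [43 50 58]
top0 382 201 [44 51 58]
scene0 262 181 [ 63 109 146]
scene0 262 187 [20 24 30]
```

The views disagree: the bar top looks about 8 mm lower than stated and the open tips about 25 mm higher. I'll settle it by closing the fingers, taking a picture and gently probing the bar top.

arm_command(increments=[[1,0,-0.007,0,0,0,0],[1,0,0,0,0,0,0],[1,0,0,0,0,0,0],[1,0,0,0,0,0,0],[1,0,0,0,0,0,0],[1,0,0,0,0,0,0],[1,0,0,0,0,0,0],[1,0,0,0,0,0,0]], newtons=60)

```text
t: 4.87
tcp_pos: [0.5702, -0.1643, 0.2571]
eef_rot: [-3.142, 0.0, 1.674]
force: [0.1, -0.2, -0.1]
finger_gap: 0.0001
```

```bash
python3 - <<'E'
from h import *
s=telemetry.observe(); print({k:np.round(v,4) for k,v in s.items()})
grab('scene','scene2'); p=s['tcp_pos']; u,v=proj('scene2',p); print(u,v)
im=cv2.imread('pics/scene2.png')[80:280,180:340]; im=cv2.resize(im,(640,800),interpolation=2)[:600]
cv2.drawMarker(im,(int((u-180)*4+2),int((v-80)*4+2)),(0,0,255),0,20,1); cv2.imwrite('pics/c3.png',im)
E
```

```text
{'t': np.float64(4.8667), 'joints': array([-0.469 ,  0.2369,  0.8177,  1.5489, -0.1737,  1.4312,  0.4618]), 'joint_vel': array([ 0.0013, -0.0007, -0.0004,  0.0004,  0.0006, -0.    , -0.0008]), 'effort': array([ 3.40000e-03, -4.43693e+01,  7.54540e+00, -4.06615e+01,
        1.79000e-02,  4.30000e-03,  1.10000e-03]), 'tcp_pos': array([ 0.5702, -0.1643,  0.2571]), 'eef_rot': array([-3.1415,  0.    ,  1.6736]), 'force': array([ 0.1234, -0.21  , -0.0963]), 'moment': array([-0.0117, -0.0517,  0.0137]), 'finger_gap': np.float64(0.0001)}
261.82987077676916 169.15661655208737
```

View pics/c3.png

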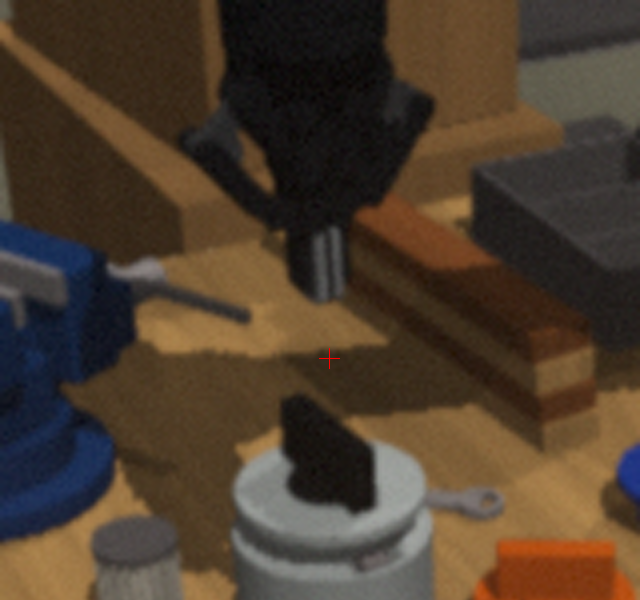

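arm_command(increments=[[1,0,0,0.025,0,0,0],[1,0,0,0.025,0,0,0],[1,0,0,0.025,0,0,0],[1,0,0,0.025,0,0,0],[1,0,0,0.01,0,0,0],[1,0,0,0,0,0,0]])

```text
t: 5.42
tcp_pos: [0.5698, -0.1642, 0.2343]
eef_rot: [-3.14, -0.0, 1.674]
force: [-0.9, 0.9, -0.3]
finger_gap: -0.0001
```

arm_command(increments=[[1,0,0,0.01,0,0,0],[1,0,0,0.01,0,0,0],[1,0,0,0.01,0,0,0],[1,0,0,0,0,0,0]])

```text
t: 5.75
tcp_pos: [0.57, -0.1643, 0.2288]
eef_rot: [-3.141, -0.0, 1.674]
force: [1.3, 0.2, -0.2]
finger_gap: -0.0001
```

No contact yet at 0.2288. I'll keep probing in small steps.

arm_command(increments=[[1,0,0,0.01,0,0,0],[1,0,0,0.01,0,0,0],[1,0,0,0.01,0,0,0],[1,0,0,0,0,0,0]])

```text
t: 6.08
tcp_pos: [0.57, -0.1642, 0.2226]
eef_rot: [-3.141, -0.0, 1.674]
force: [0.7, -0.6, 0.4]
finger_gap: -0.0003
```

```bash
python3 - <<'E'
from h import *
s=telemetry.observe(); print(s['tcp_pos'],s['force'])
grab('scene','scene3'); grab('top','top3'); p=s['tcp_pos']; u,v=proj('scene3',p); print(u,v)
im=cv2.imread('pics/scene3.png')[100:250,200:320]; im=cv2.resize(im,(480,600),interpolation=2)
cv2.drawMarker(im,(int((u-200)*4+2),int((v-100)*4+2)),(0,0,255),0,20,1); cv2.imwrite('pics/c4.png',im)
E
```

```text
[ 0.56997938 -0.16424859  0.22264437] [ 0.67534985 -0.57978452  0.4367457 ]
262.8085257839863 184.26309875558303
```

View pics/c4.png

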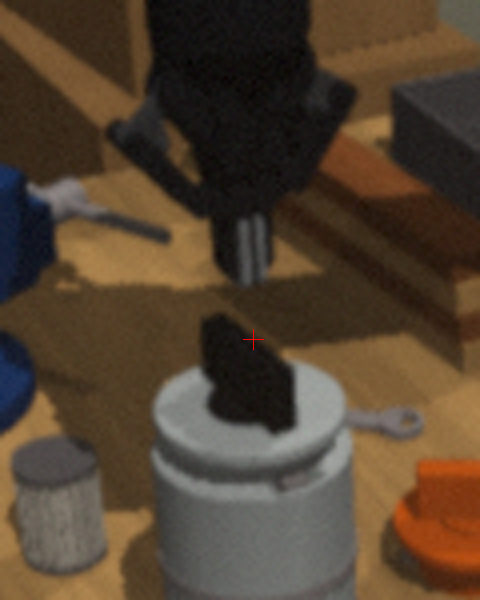

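Same 14 px discrepancy: the tip appears at about (263,171) and the marker at (263,185). There is no contact at TCP 0.2226, so I'll keep probing.

arm_command(increments=[[1,0,0,0.02,0,0,0],[1,0,0,0.02,0,0,0],[1,0,0,0.02,0,0,0],[1,0,0,0.02,0,0,0],[1,0,0,0.02,0,0,0],[1,0,0,0,0,0,0]])

```text
t: 6.68
tcp_pos: [0.5697, -0.1641, 0.202]
eef_rot: [-3.14, -0.0, 1.674]
force: [0.1, -0.5, -0.8]
finger_gap: -0.0
```

arm_command(increments=[[1,0,0,0.01,0,0,0],[1,0,0,0.01,0,0,0],[1,0,0,0.005,0,0,0],[1,0,0,0,0,0,0]])

```text
t: 7.02
tcp_pos: [0.5701, -0.1643, 0.1979]
eef_rot: [-3.141, -0.0, 1.674]
force: [-0.2, -0.9, 0.9]
finger_gap: 0.0002
```

```bash
python3 - <<'E'
from h import *
s=telemetry.observe(); print(s['tcp_pos'],s['force'],s['moment'])
grab('scene','scene4'); grab('top','top4'); p=s['tcp_pos']; u,v=proj('scene4',p); print(u,v)
im=cv2.imread('pics/scene4.png')[120:240,210:310]; im=cv2.resize(im,(400,480),interpolation=2)
im2=cv2.resize(cv2.imread('pics/top4.png')[120:280,300:430],(390,480),interpolation=2)
cv2.imwrite('pics/c5.png',np.hstack([im,im2]))
E
```

```text
[ 0.57007674 -0.16430081  0.19792587] [-0.17219375 -0.85255443  0.89504112] [-0.03280647 -0.00863371  0.01850817]
263.36540047144166 194.7284863524505
```

View pics/c5.png

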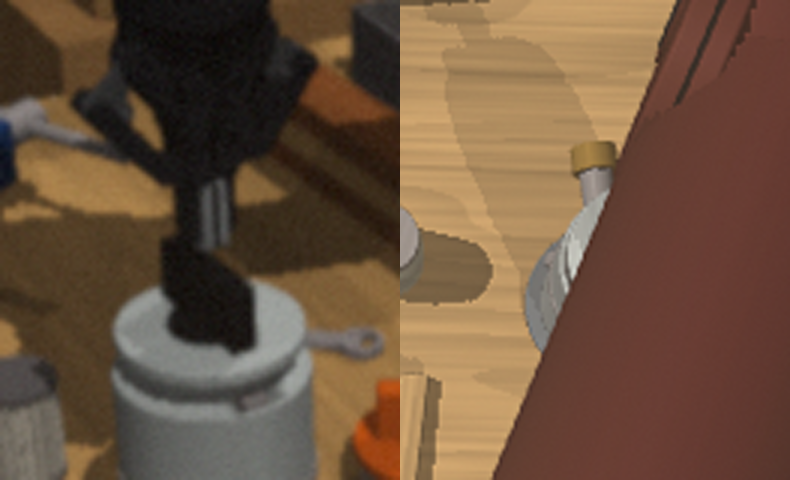

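The fingertip now sits about 2–3 px above the bar's top middle at (210,258) in the crop, so the true tip looks about 30 mm higher than telemetry says. I'll creep to contact to measure that offset.

arm_command(increments=[[1,0,0,0.01,0,0,0],[1,0,0,0.01,0,0,0],[1,0,0,0.005,0,0,0],[1,0,0,0,0,0,0]])

```text
t: 7.45
tcp_pos: [0.57, -0.1642, 0.1928]
eef_rot: [-3.141, -0.0, 1.674]
force: [-0.5, 0.8, -0.2]
finger_gap: 0.0001
```

arm_command(increments=[[1,0,0,0.01,0,0,0],[1,0,0,0.005,0,0,0],[1,0,0,0,0,0,0]])

```text
t: 7.7
tcp_pos: [0.57, -0.1643, 0.1898]
eef_rot: [-3.141, -0.0, 1.674]
force: [0.3, 1.0, 0.4]
finger_gap: -0.0002
```

arm_command(increments=[[1,0,0,0.01,0,0,0],[1,0,0,0.005,0,0,0],[1,0,0,0,0,0,0]])

```text
t: 7.95
tcp_pos: [0.5704, -0.1644, 0.1874]
eef_rot: [3.141, 0.0, 1.674]
force: [-0.9, 0.7, 4.6]
finger_gap: -0.0
```

```bash
python3 - <<'E'
from h import *
s=telemetry.observe(); print(s['tcp_pos'],s['force'],s['moment'])
grab('scene','scene5')
im=cv2.imread('pics/scene5.png')[140:220,220:300]; im=cv2.resize(im,(480,480),interpolation=2)
im=np.clip(im.astype(float)*2.2,0,255).astype(np.uint8)
cv2.imwrite('pics/c6.png',im)
E
```

```text
[ 0.57041333 -0.16439754  0.18743702] [-0.87611861  0.74537169  4.64031196] [ 0.01170322  0.16562481 -0.05930867]
```

View pics/c6.png

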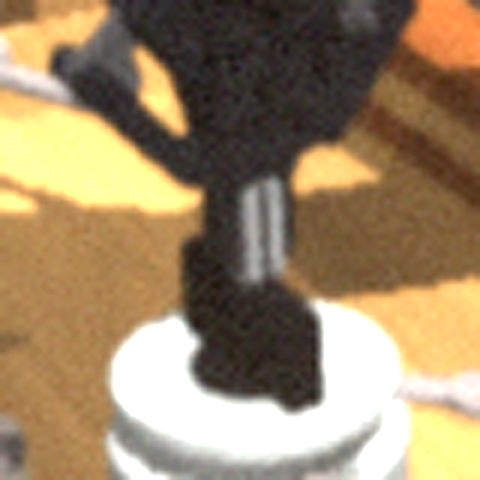

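Contact with the bar top is at reported TCP z ≈ 0.188 (4.6 N), and the tip is on the middle of the bar. I'll work relative to that: raise, open, then go down to 26 mm below the bar top.

arm_command(increments=[[1,0,0,-0.05,0,0,0],[-1,0,0,-0.05,0,0,0],[-1,0,0,-0.05,0,0,0],[-1,0,0,0,0,0,0],[-1,0,0,0,0,0,0],[-1,0,0,0,0,0,0],[-1,0,0,0,0,0,0],[-1,0,0,0,0,0,0]], newtons=60)

```text
t: 8.67
tcp_pos: [0.5699, -0.1642, 0.2167]
eef_rot: [-3.141, -0.0, 1.674]
force: [-0.4, 0.2, -0.5]
finger_gap: 0.0832
```

arm_command(increments=[[-1,0,0,0.04,0,0,0],[-1,0,0,0.04,0,0,0],[-1,0,0,0.04,0,0,0],[-1,0,0,0.04,0,0,0],[-1,0,0,0.04,0,0,0],[-1,0,0,0.04,0,0,0],[-1,0,0,0.02,0,0,0],[-1,0,0,0,0,0,0]])

```text
t: 9.33
tcp_pos: [0.5696, -0.1642, 0.1639]
eef_rot: [-3.14, -0.0, 1.673]
force: [-0.8, 0.7, 0.7]
finger_gap: 0.0855
```

arm_command(increments=[[1,0,0,0.01,0,0,0],[1,0,0,0,0,0,0],[1,0,0,0,0,0,0],[1,0,0,0,0,0,0],[1,0,0,0,0,0,0],[1,0,0,0,0,0,0],[1,0,0,0,0,0,0],[1,0,0,0,0,0,0]], newtons=60)

```text
t: 10.0
tcp_pos: [0.5703, -0.1643, 0.1634]
eef_rot: [3.141, 0.0, 1.674]
force: [0.1, -0.5, 2.0]
finger_gap: 0.0147
```

Gripped, with a 15 mm gap on the 16 mm bar. Next is the push down.

arm_command(increments=[[1,0,0,0.015,0,0,0],[1,0,0,0.015,0,0,0],[1,0,0,0.015,0,0,0],[1,0,0,0.015,0,0,0],[1,0,0,0,0,0,0],[1,0,0,0,0,0,0]])

```text
t: 10.5
tcp_pos: [0.5704, -0.1644, 0.1519]
eef_rot: [3.141, -0.0, 1.674]
force: [-2.3, 1.0, 11.3]
finger_gap: 0.0146
```

arm_command(increments=[[1,0,0,0.01,0,0,0],[1,0,0,0,0,0,0],[1,0,0,0,0,0,0]])

```text
t: 10.75
tcp_pos: [0.5705, -0.1644, 0.1501]
eef_rot: [3.141, -0.0, 1.674]
force: [-3.6, 1.3, 11.0]
finger_gap: 0.0146
```

arm_command(increments=[[1,0,0,0.006,0,0,0],[1,0,0,0,0,0,0],[1,0,0,0,0,0,0.01],[1,0,0,0,0,0,0.01],[1,0,0,0,0,0,0.01],[1,0,0,0,0,0,0.01],[1,0,0,0,0,0,0]])

```text
t: 11.33
tcp_pos: [0.5712, -0.1651, 0.1494]
eef_rot: [3.139, 0.0, 1.418]
force: [-1.0, -0.5, 11.2]
finger_gap: 0.0149
```

```bash
python3 - <<'E'
from h import *
s=telemetry.observe(); print({k:np.round(s[k],3) for k in('joints','tcp_pos','eef_rot','force','moment','finger_gap')})
E
```

```text
{'joints': array([-0.478,  0.32 ,  0.841,  1.704, -0.252,  1.227,  0.27 ]), 'tcp_pos': array([ 0.571, -0.165,  0.149]), 'eef_rot': array([3.139, 0.   , 1.418]), 'force': array([-1.049, -0.458, 11.193]), 'moment': array([-0.091,  0.399, -0.099]), 'finger_gap': np.float64(0.015)}
```

It turns freely. I'll continue.

arm_command(increments=[[1,0,0,0,0,0,0.017],[1,0,0,0,0,0,0.017],[1,0,0,0,0,0,0.017],[1,0,0,0,0,0,0.017],[1,0,0,0,0,0,0.017],[1,0,0,0,0,0,0.017],[1,0,0,0,0,0,0.017],[1,0,0,0,0,0,0]])

```text
t: 12.0
tcp_pos: [0.5711, -0.1652, 0.1492]
eef_rot: [3.139, -0.001, 0.667]
force: [-0.9, 0.1, 12.1]
finger_gap: 0.0146
```

arm_command(increments=[[1,0,0,0,0,0,0.017],[1,0,0,0,0,0,0.017],[1,0,0,0,0,0,0.017],[1,0,0,0,0,0,0.017],[1,0,0,0,0,0,0.015],[1,0,0,0,0,0,0],[1,0,0,0,0,0,0]])

```text
t: 12.58
tcp_pos: [0.5712, -0.1649, 0.1492]
eef_rot: [3.14, -0.002, 0.152]
force: [-0.3, -1.1, 11.2]
finger_gap: 0.015
```

```bash
python3 - <<'E'
from h import *
s=telemetry.observe(); print({k:np.round(s[k],3) for k in('joints','tcp_pos','eef_rot','force','moment','finger_gap')})
E
```

```text
{'joints': array([-0.656,  0.418,  1.11 ,  1.711, -0.393,  1.257, -0.875]), 'tcp_pos': array([ 0.571, -0.165,  0.149]), 'eef_rot': array([ 3.14e+00, -2.00e-03,  1.52e-01]), 'force': array([-0.34 , -1.085, 11.179]), 'moment': array([ 0.146,  0.322, -0.045]), 'finger_gap': np.float64(0.015)}
```

arm_command(increments=[[1,0,0,0,0,0,0.006],[1,0,0,0,0,0,0.004],[1,0,0,0,0,0,0],[1,0,0,0,0,0,0]])

```text
t: 12.92
tcp_pos: [0.5712, -0.1649, 0.1493]
eef_rot: [3.141, -0.002, 0.09]
force: [-1.2, 0.3, 11.6]
finger_gap: 0.0147
```

```bash
python3 - <<'E'
from h import *
s=telemetry.observe(); print({k:np.round(s[k],3) for k in('joints','tcp_pos','eef_rot','force','moment','finger_gap')})
E
```

```text
{'joints': array([-0.664,  0.426,  1.125,  1.711, -0.402,  1.26 , -0.929]), 'tcp_pos': array([ 0.571, -0.165,  0.149]), 'eef_rot': array([ 3.141e+00, -2.000e-03,  9.000e-02]), 'force': array([-1.16 ,  0.298, 11.582]), 'moment': array([ 0.164,  0.262, -0.01 ]), 'finger_gap': np.float64(0.015)}
```

Turned 91°. I'll ease up while still gripped to check that it seats in the notches.

arm_command(increments=[[1,0,0,-0.01,0,0,0],[1,0,0,-0.01,0,0,0],[1,0,0,-0.01,0,0,0],[1,0,0,-0.008,0,0,0],[1,0,0,0,0,0,0],[1,0,0,0,0,0,0]])

```text
t: 13.42
tcp_pos: [0.5711, -0.1649, 0.1566]
eef_rot: [3.141, -0.002, 0.09]
force: [0.8, -0.6, 7.8]
finger_gap: 0.0151
```

arm_command(increments=[[1,0,0,-0.005,0,0,0],[1,0,0,-0.005,0,0,0],[1,0,0,0,0,0,0],[1,0,0,0,0,0,0]])

```text
t: 13.75
tcp_pos: [0.571, -0.1648, 0.1574]
eef_rot: [3.14, -0.002, 0.09]
force: [5.2, -3.0, -4.2]
finger_gap: 0.0143
```

At z ≈ 0.157 the force flips to a 4 N pull, so the notches are holding the lid (6 mm below the start). Release and retract.

arm_command(increments=[[-1,0,0,0.005,0,0,0],[-1,0,0,0,0,0,0],[-1,0,0,0,0,0,0],[-1,0,0,0,0,0,0],[-1,0,0,0,0,0,0],[-1,0,0,0,0,0,0],[-1,0,0,0,0,0,0],[-1,0,0,0,0,0,0]])

```text
t: 14.42
tcp_pos: [0.5702, -0.1643, 0.1566]
eef_rot: [-3.142, -0.0, 0.09]
force: [-0.2, 0.2, -0.2]
finger_gap: 0.0851
```

arm_command(increments=[[-1,0,0,-0.06,0,0,0],[-1,0,0,-0.1,0,0,0],[-1,0,0,-0.1,0,0,0],[-1,0,0,-0.1,0,0,0],[-1,0,0,-0.1,0,0,0],[-1,0,0,-0.1,0,0,0],[-1,0,0,-0.1,0,0,0],[-1,0,0,0,0,0,0]])

```text
t: 15.08
tcp_pos: [0.5714, -0.1654, 0.2931]
eef_rot: [3.14, -0.005, 0.09]
force: [0.1, -0.5, 0.6]
finger_gap: 0.0855
```

```bash
python3 - <<'E'
from h import *
s=telemetry.observe(); print({k:np.round(s[k],3) for k in('joints','tcp_pos','force','finger_gap')})
grab('scene','scene6'); grab('top','top6')
a=cv2.resize(cv2.imread('pics/scene6.png')[160:380,200:400],(500,550),interpolation=2)
a=np.clip(a.astype(float)*1.5,0,255).astype(np.uint8)
b=cv2.resize(cv2.imread('pics/top6.png')[140:260,340:430],(290,386),interpolation=2)
cv2.imwrite('pics/c7.png',np.hstack([a,cv2.copyMakeBorder(b,0,164,0,0,0)]))
E
```

```text
{'joints': array([-0.715,  0.333,  1.201,  1.496, -0.312,  1.518, -0.999]), 'tcp_pos': array([ 0.571, -0.165,  0.293]), 'force': array([ 0.064, -0.517,  0.605]), 'finger_gap': np.float64(0.085)}
```

View pics/c7.png

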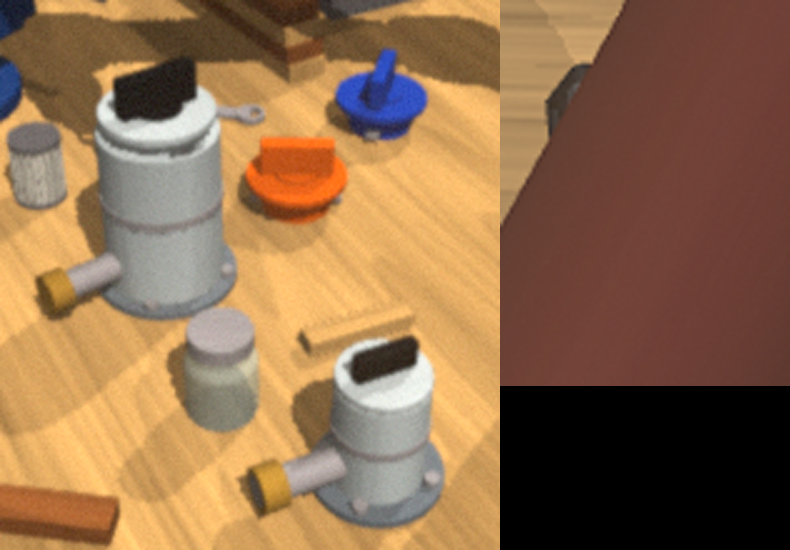

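The picture shows the bar at (155,88) lying along the pipe, the lid lower on the rim, and the small lid unchanged. I'll check the bar and pipe angles numerically.

```bash
python3 - <<'E'
from fit import *
m=mask('scene6',(240,180,282,210)); print(m.sum())
best=[]
for zt in(.216,.224):
  for a in np.arange(-.3,.5,.02):
    for dx in np.arange(-.008,.009,.004):
      for dy in np.arange(-.008,.009,.004):
        q=model('scene6',.5703+dx,-.1645+dy,a,.0209,.003,zt).astype(bool); best.append(((m&q).sum()/(m|q).sum(),zt,round(a,2),dx,dy))
print(*sorted(best)[-6:],sep='\n')
# pipe axis from cap centre, both cameras: triangulate (top0: cap ~ (364.5,173.5); scene0: cap ~ (222.5,276))
def L(f,u,v): o=P(f)[3][:3,3]; d=ray(f,u,v,0)-o; return o,d/np.linalg.norm(d)
o1,d1=L('top0',364.5,173.5); o2,d2=L('scene0',222.5,276)
t=np.linalg.lstsq(np.c_[d1,-d2],o2-o1,rcond=None)[0]; p=(o1+t[0]*d1+o2+t[1]*d2)/2; print(p,np.linalg.norm(o1+t[0]*d1-o2-t[1]*d2),np.arctan2(p[1]+.1645,p[0]-.5703))
E
```

```text
639
(np.float64(0.8474801061007957), 0.216, np.float64(0.24), np.float64(0.004), np.float64(0.0))
(np.float64(0.8518024032042724), 0.216, np.float64(0.26), np.float64(0.004), np.float64(0.0))
(np.float64(0.8559782608695652), 0.216, np.float64(0.26), np.float64(0.0), np.float64(-0.004))
(np.float64(0.8561736770691994), 0.216, np.float64(0.32), np.float64(0.004), np.float64(0.0))
(np.float64(0.864314789687924), 0.216, np.float64(0.28), np.float64(0.004), np.float64(0.0))
(np.float64(0.8661202185792349), 0.216, np.float64(0.3), np.float64(0.004), np.float64(0.0))
[ 0.68043976 -0.15182665  0.03235283] 0.00043833174474445526 0.11456225200714641
```

The fit suggests the bar might be at 0.28 rad with the pipe at 0.115, which is a rough estimate. I'll move the arm aside for a clear top view.

arm_command(increments=[[-1,0,-0.08,-0.1,0,0,0],[-1,0,-0.15,0,0,0,0],[-1,0,-0.15,0,0,0,0],[-1,0,-0.15,0,0,0,0],[-1,0,-0.15,0,0,0,0],[-1,0,-0.15,0,0,0,0]])

```text
t: 15.68
tcp_pos: [0.5544, 0.0024, 0.3079]
eef_rot: [-3.141, 0.001, 0.09]
force: [-0.3, -0.7, 0.0]
finger_gap: 0.0857
```

arm_command(increments=[[-1,0,-0.15,0,0,0,0],[-1,0,-0.15,0,0,0,0],[-1,0,-0.15,0,0,0,0],[-1,0,-0.15,0,0,0,0],[-1,0,-0.15,0,0,0,0],[-1,0,0,0,0,0,0]])

```text
t: 16.18
tcp_pos: [0.54, 0.1582, 0.3073]
eef_rot: [-3.141, 0.002, 0.099]
force: [-0.5, 0.8, -0.6]
finger_gap: 0.0851
```

```bash
python3 - <<'E'
from fit import *
s=telemetry.observe(); print(np.round(s['joints'],2),s['force'])
grab('top','top7'); a=cv2.resize(cv2.imread('pics/top7.png')[130:260,290:430],(560,520),interpolation=2); cv2.imwrite('pics/c8.png',a)
E
```

```text
[-1.38  0.21  1.21  1.54 -0.2   1.53 -1.64] [-0.49042561  0.82866818 -0.55172587]
```

View pics/c8.png

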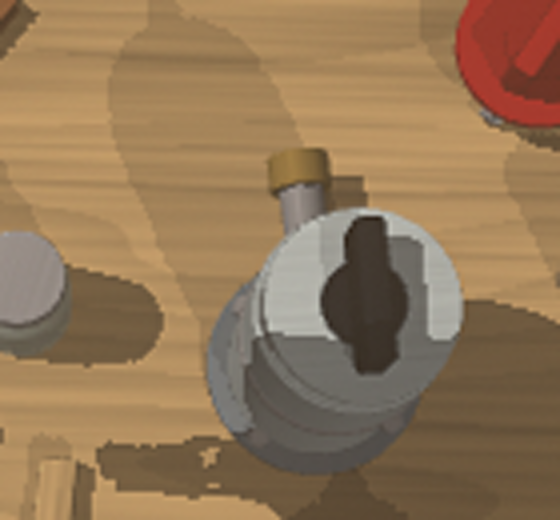

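```bash
python3 - <<'E'
from fit import *
a=ray('top7',290+372/4,130+218/4,.218);b=ray('top7',290+377/4,130+360/4,.218);print(a,b,np.arctan2(*(a-b)[1::-1]))
m=mask('top7',(365,180,400,228)); best=[]
for z in(.214,.218,.224):
  for an in np.arange(-.1,.35,.02):
    for dx in np.arange(-.006,.007,.003):
      for dy in np.arange(-.006,.007,.003):
        q=model('top7',.5703+dx,-.1645+dy,an,.0209,.003,z).astype(bool); best.append(((m&q).sum()/(m|q).sum(),z,round(an,2),dx,dy))
print(m.sum(),*sorted(best)[-5:],sep='\n')
E
```

```text
[ 0.60370704 -0.16455764  0.218     ] [ 0.53454808 -0.16708956  0.218     ] 0.03659374883027447
547
(np.float64(0.8596214511041009), 0.224, np.float64(0.02), np.float64(0.0), np.float64(0.0))
(np.float64(0.8598425196850393), 0.224, np.float64(0.1), np.float64(0.0), np.float64(0.0))
(np.float64(0.8600953895071543), 0.224, np.float64(0.02), np.float64(-0.003), np.float64(0.0))
(np.float64(0.864), 0.224, np.float64(0.04), np.float64(-0.003), np.float64(0.0))
(np.float64(0.8648648648648649), 0.224, np.float64(0.04), np.float64(0.0), np.float64(0.0))
```

```bash
python3 -c "
from h import *
print(ticket.sign_off())"
```

```text
the job is handed in; nothing more can be done
None
```

I pushed the larger canister's lid down about 14 mm with its bar still across the outlet pipe. I then turned it 91° clockwise, let it rise into its notches, released it and handed the job in at about 16 s.

**Last checks that agreed**
- **Notches:** easing up while still gripped, the lid stopped about 6 mm below its starting height and the force changed to a 4 N pull, so they hold it.
- **Bar angle:** the final top view puts the bar at about 0.04 rad and the gripper read 0.09 rad. The pipe is at about 0.115 rad, so the bar is well within the 0.3 rad limit.
- **Smaller lid and arm:** the smaller lid looked unchanged in the last scene picture and the robot never went near it. The arm ended clear of everything, about 0.3 m to the side, reading under 1 N.

**Checks that disagreed**
- **Tip height:** in the scene camera the fingertips appeared about 33 mm higher than the reported TCP. A gentle touch on the bar top confirmed an offset of 34–42 mm, so I worked from that contact height instead.
- **Bar top height:** it looked about 8 mm lower in the pictures than the dimensions imply. I could not check the lid's final absolute height against the required 0.199–0.2065 m, only its drop from the start.
- **Scene-camera angle:** a rough bar fit from the scene camera gave about 0.28 rad. I trusted the clearer top view and the gripper reading over it.

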